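# Load a spray-test panel under the hold-down spring

### The job

Load the white test panel with the steel finger pad into the spray jig: with the fingertips on that pad, press it down on its spring bed and, keeping it pressed down, slide it forward under the bridge and the leaf spring until its nose is fully home against the end stop, then take the hand away. Only press and push the panel, do not lift or tip it, and leave the things standing round the jig where they are.

Things in the scene. Friction and masses are not known exactly. Their poses are not given: they have to be found in the camera images.
- jig: Fixed metal channel on four rubber feet, 305 mm long, 110 wide. Origin: table top level, channel centre line; +x = slide direction, z up. In jig mm: channel y -37 to 37, side wall tops z 64. Sprung bed x -150 to -35, then fixed floor at z 46. Other jig mm figures below are in this frame
- bridge (a point): Middle of the underside of the steel bridge across the channel (jig x 43 to 55, z 61 to 72): too low for the panel while it rides on the raised bed. A steel leaf spring slopes down from it, forward, to its tip at jig x 105
- stop (a point): Middle of the near face of the end stop (jig x 130, y 0, z 55), where the panel's nose must butt; stop top z 64
- panel: Loose panel, 160 long (x) by 70 wide, about 150 g, on the bed. Origin: centre of underside; x along jig x. White, 12 mm thick from nose (x +80) back to x -35; there a 5 mm step down to the 7 mm thick steel finger pad (x -80 to -35, dark lines). Starts at jig x -65 to -45, z 53; pressed down z 46; home: jig x +50, z 46, its tail then clear of the bed, which springs up behind it
- finger_pad (a point): Point on the panel's finger pad, on its top face (7 mm above the panel's underside), 22.5 mm ahead of the panel's tail and 22.5 mm behind the step, on the centre line; axes as the panel's
- jig_bed (a joint): Travel of the black sprung bed (115 by 72 mm, carries the panel at the start), in m: 0 up (top at jig z 53), 0.007 pressed fully down (top level with the fixed floor, hard stop). It takes about 5 N to start and 9 N to hold down, plus some spare force while sliding
- jig_leaf (a joint): Lift of the leaf spring about its root at the bridge, in rad: 0 at rest (tip about 5 mm lower than the top of a pressed-down panel), about 0.10 with the panel under it. It then presses with about 5 N and drags on the panel
- paint_grey: Bystander: grey paint bottle, 36 mm diameter, 102 high, standing on the table to the left of the jig's far end; origin at the centre of its foot
- spare_jar_c: Bystander: small empty jar with a grey lid, 34 mm diameter, 52 high, on the table to the right of the jig's far end; origin at the centre of its foot
- eraser: Bystander: eraser 21 by 48 by 13 mm, on the table to the left of the jig's far half, nearer than the bottle; origin at the centre of its underside

How it is judged:
By the outcome, as a careful person would: the job done as asked, in the order asked, and still so for the second after the job is handed in, with the robot touching nothing.
It also fails if it takes over 42 s, if anything falls off the work surface, if the arm or the gripper's body presses on something with over 40 N, if the wrist force passes 120 N, or if a joint passes its speed limit or range.

### The arm

A 6-joint arm with a two-finger parallel gripper is mounted at the origin on a cart in front of the work surface, level with it; the furniture and walls round the work are solid. World frame = base frame: x ahead of the robot, y to its left, z up, the work surface at z = 0. Lengths are in m, angles in rad, forces in N, time in s.
With the tool pointing down it reaches from about 0.325 to 0.75 m from the base axis. Payload 7.6 kg.
Tool frame: the origin (TCP) lies midway between the tips of the shut fingers; the grasp point (between the pads) lies 19 mm behind it; y points along the fingers, z is the direction in which the jaws open and shut, and the axes are right-handed (so a half turn about y gives the same grasp; the last joint's range is limited). The gripper opens to 85 mm and grips with 20 to 120 N. Pads are 22 mm wide; open, the fingers measure 114 mm over their backs; the gripper's body (76 mm by 85 mm) begins 54 mm behind the grasp point. The pads swing forward as they close: fully open they stand 13 mm farther back than shut.
Start: joints at [-1.271, 0.052, 1.401, -0, 1.689, -0.07], TCP at [0.19, -0.49, 0.231] pointing down, gripper open.
Joint ranges: [-2.9, 2.9], [-0.91, 2.17], [0.12, 2.37], [-1.06, 4.2], [0.26, 2.73], [-2.93, 2.93]. Speed limits (rad/s): [2.57, 2.57, 3.01, 3.14, 3.14, 3.14].

### API

Orientations are given as a 3x3 rotation matrix whose columns are the frame's x, y, z axes.
In Python, from bench import bot, vision gives the robot as it stands.
- The arm moves only by the shell command python3 -m crank 'ROWS' [FORCE]. ROWS is text: rows parted by semicolons, each of 5 numbers parted by spaces: the shift along the tool's x, y, z in mm, then the turn about the tool's y in rad, then the opening in per cent of the stroke, from 0 (shut) to 100 (fully open). In form: dx dy dz twist grip; .... A call has 1 to 20 rows; each row shifts and turns the commanded pose from where the row before left it, along the tool's axes as they then stand; what a row does not reach is not made up. A row lasts 1/8 s, in which the tool goes at most 62.5 mm and 10.7 degrees, less where a joint would pass 70% of its speed; a pose out of reach is approached as far as the arm can. A call is refused whole if a number of a shift passes 62.5 or a number of a turn 0.188, either way. A call with a gripper value outside its range is refused whole. The fingers move at their own pace and stop on an object; FORCE is the grip in N (left out, the last holds). Time passes only in rows, so rows that do not move let the fingers close. It gives the time, the measured TCP pose, the force and the opening at its end, in the units of the state.
- bot.read_state(): the state, without advancing time (a new reading comes with each control period).
- vision.read_camera(name): name is "side" or "top" or "wrist"; returns a dict with "frame" (480x640x3 uint8, red, green, blue), "K" (3x3 intrinsics, pixels), "rvec" (rotation vector, rad) and "tvec" (3), from world to camera coordinates, as OpenCV has them. Camera axes: x right, y down, z forward; pixel columns grow to the right and rows downward; lengths in m; the calibration is good to about 2 mm. The wrist camera is an equidistant fisheye: a pixel r from the principal point sees the ray r / f radians off the axis. A picture is of the moment at which its call begins. There is no depth.
- bot.finish_job(): hands the job in, once; it reports no verdict.
The state is a dict: "t": time; "q": joint angles; "qvel": joint speeds; "joint_efforts": joint torques, N m; "tool_pos": TCP position; "orientation": TCP orientation; "contact_force": force on the tool from outside, world axes, zero at the start; "wrist_torque": the same for the moment, N m; "grip_width": finger opening in m.
Only numpy, scipy, OpenCV 4.12 (cv2) and the standard library are available. Lean on these libraries where they do the work, as an engineer would, in place of code of your own. Each camera call takes 0.05 s, during which the arm holds its last target.

## Working session

There is one attempt and no reset: what is moved stays moved. The work goes in short steps, Python scripts to look and compute and a shell command to move; the robot and the scene stay as the last step left them, time stands still between calls to the robot, and variables do not carry over. Pictures are saved under pics/ and viewed, and the job is handed in when it is done.

```bash
ls; mkdir -p pics; python3 - <<'E'
from bench import bot, vision
import cv2
for n in ("side","top","wrist"):
    c=vision.read_camera(n); cv2.imwrite(f"pics/{n}0.png",c["frame"][:,:,::-1])
    print(n,c["K"].tolist(),c["rvec"],c["tvec"])
s=bot.read_state(); print(s)
E
```

```text
pics
side [[583.53856202586, 0.0, 318.63289321072455], [0.0, 583.53856202586, 244.26574058774463], [0.0, 0.0, 1.0]] [ 2.0766824  -0.29297917  0.14174924] [-0.62898722  0.03443288  0.93392433]
top [[616.788442408903, 0.0, 316.9857645549994], [0.0, 616.788442408903, 239.9414789081633], [0.0, 0.0, 1.0]] [ 2.16497579 -2.15662671  0.16131662] [-0.24397784  0.61574366  0.8990577 ]
wrist [[371.64829954431775, 0.0, 322.3649420101766], [0.0, 371.64829954431775, 237.60452389261405], [0.0, 0.0, 1.0]] [-2.36400799  1.61840536  0.26212523] [-0.52382983 -0.04061645  0.38035423]
{'t': 0.15, 'q': array([-1.27129704e+00,  5.26939251e-02,  1.40143607e+00, -2.58906696e-06,
        1.68857351e+00, -7.02897524e-02]), 'qvel': array([-0.00017054, -0.00069168, -0.00317382,  0.00142802, -0.0022516 ,
       -0.00135077]), 'joint_efforts': array([ 9.36120850e-04, -3.81952035e+01, -3.60423124e+01, -1.61843752e-05,
        4.66175348e-03, -2.58609219e-05]), 'tool_pos': array([ 0.18971091, -0.48930869,  0.23069291]), 'orientation': array([[-9.32403734e-01, -3.30204975e-04,  3.61418272e-01],
       [-3.61418415e-01,  1.06064474e-03, -9.32403134e-01],
       [-7.54522354e-05, -9.99999383e-01, -1.10829127e-03]]), 'contact_force': array([-0.01176357, -0.68137585,  0.94429185]), 'wrist_torque': array([ 0.02111011, -0.00201987,  0.01715133]), 'grip_width': 0.08548948706141152}
```

View pics/side0.png

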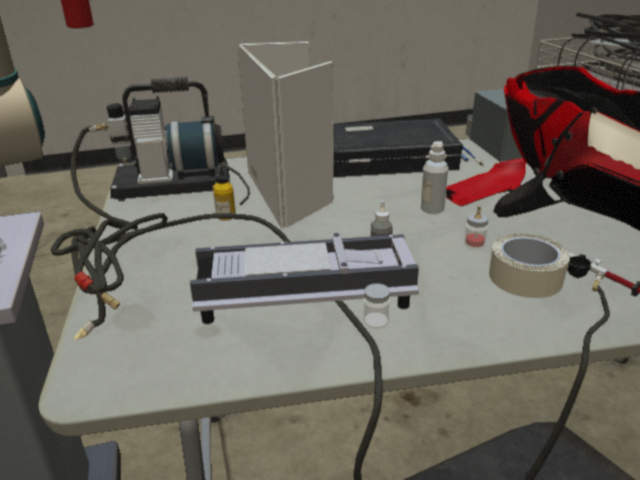

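View pics/top0.png

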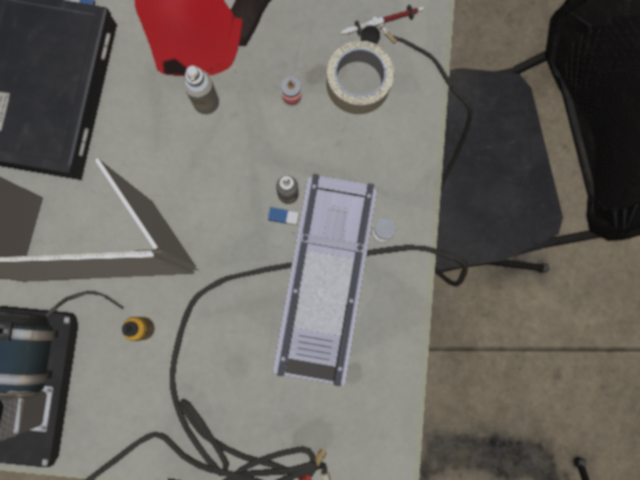

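View pics/wrist0.png

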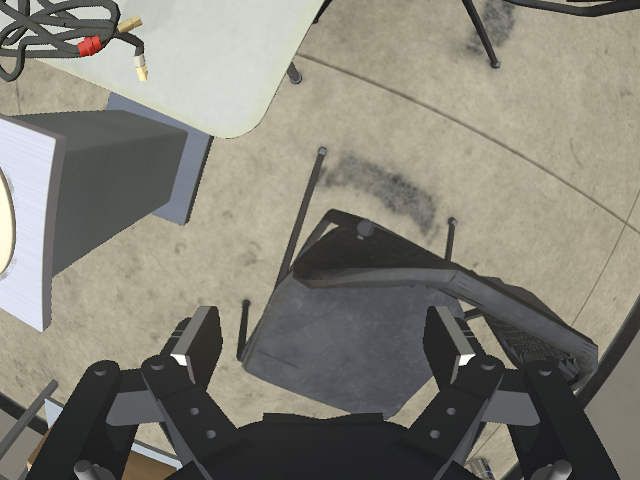

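The top view shows the jig running from about (311,380) at the bottom to (343,180) at the top, with the finger pad lines near (315,347). The side view agrees. I'll zoom in for exact corners.

```bash
python3 - <<'E'
import cv2
a=cv2.imread("pics/top0.png")[165:395,255:415]; cv2.imwrite("pics/topz.png",cv2.resize(a[:, :],None,fx=2.6,fy=2.6,interpolation=cv2.INTER_CUBIC))
a=cv2.imread("pics/top0.png")[290:390,265:365]; cv2.imwrite("pics/topz1.png",cv2.resize(a,None,fx=6,fy=6,interpolation=cv2.INTER_CUBIC))
a=cv2.imread("pics/top0.png")[170:270,295:395]; cv2.imwrite("pics/topz2.png",cv2.resize(a,None,fx=6,fy=6,interpolation=cv2.INTER_CUBIC))
a=cv2.imread("pics/side0.png")[195:345,180:430]; cv2.imwrite("pics/sidez.png",cv2.resize(a,None,fx=3.2,fy=3.2,interpolation=cv2.INTER_CUBIC))
E
```

```text
(no output)
```

View pics/topz1.png

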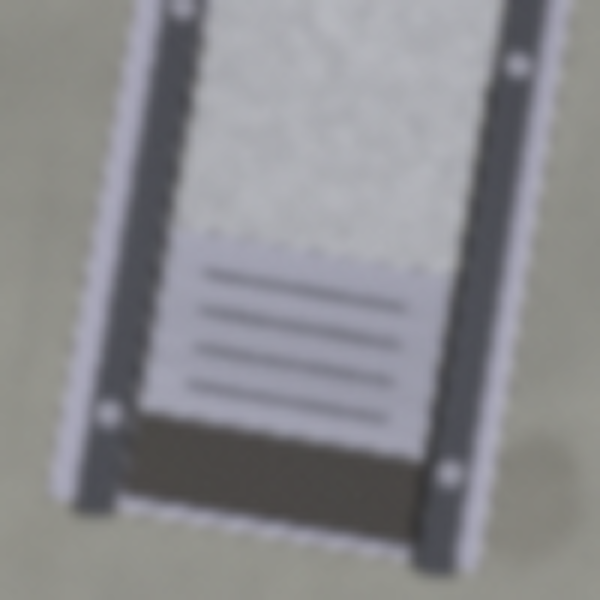

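View pics/topz2.png

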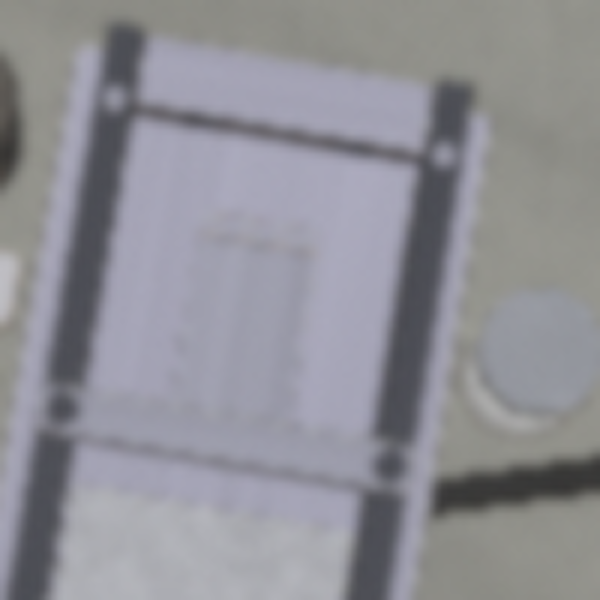

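View pics/sidez.png

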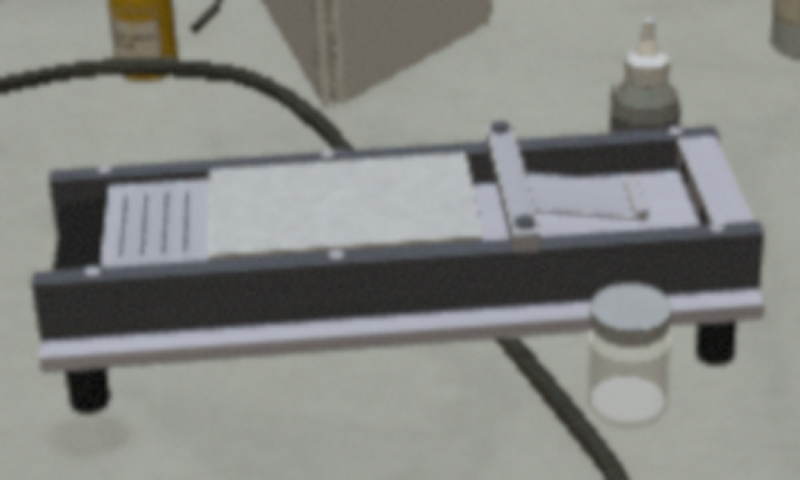

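```bash
cat > h.py <<'E'
import cv2,numpy as np
from bench import bot,vision
def cam(n):
    c=vision.read_camera(n); return c
def proj(c,P):
    return cv2.projectPoints(np.asarray(P,float).reshape(-1,3),c["rvec"],c["tvec"],c["K"],None)[0].reshape(-1,2)
E
python3 - <<'E'
from h import *
from scipy.optimize import least_squares
T,S=cam("top"),cam("side")
t1=lambda u,v:(265+(u+.5)/6-.5,290+(v+.5)/6-.5)
t2=lambda u,v:(295+(u+.5)/6-.5,170+(v+.5)/6-.5)
s1=lambda u,v:(180+(u+.5)/3.2-.5,195+(v+.5)/3.2-.5)
# (cam, pix, (x,y,z), onpanel, weight)
F=[(0,t1(142,412),(-80,35,7),1),(0,t1(424,460),(-80,-35,7),1),(0,t1(182,235),(-35,35,12),1),(0,t1(452,270),(-35,-35,12),1),
(0,t2(133,105),(130,37,64),0),(0,t2(418,158),(130,-37,64),0),(0,t2(70,492),(80,35,12),1),(0,t2(355,525),(80,-35,12),1),
(1,s1(680,138),(130,37,64),0),(1,s1(720,230),(130,-37,64),0),(1,s1(108,183),(-80,35,7),1),(1,s1(210,168),(-35,35,12),1),(1,s1(465,152),(80,35,12),1)]
def pts(p):
    c,s=np.cos(p[2]),np.sin(p[2]);o=[]
    for f in F:
        x,y,z=f[2]
        if f[3]: x+=p[3];y+=p[4];z+=53
        o.append([p[0]+(c*x-s*y)/1e3,p[1]+(s*x+c*y)/1e3,z/1e3])
    return np.array(o)
def r(p,use=(0,1)):
    P=pts(p);d=[]
    for f,q in zip(F,P):
        if f[0] in use: d.append(proj((T,S)[f[0]],q)[0]-f[1])
    return np.ravel(d)
for use in ((0,),(1,),(0,1)):
    s=least_squares(lambda p:np.r_[r(p,use),p[4]*.5],[.5,-.2,0,-55,0],x_scale=[.1,.1,.1,10,1]);print(use,s.x.round(4),np.degrees(s.x[2]));print(s.fun.round(1))
p=s.x;c_,s_=np.cos(p[2]),np.sin(p[2])
x=p[3]-57.5;print("pad",p[0]+c_*x/1e3,p[1]+s_*x/1e3, "jig axis",c_,s_)
E
```

```text
(0,) [  0.5595  -0.2556  -0.1611 -47.0485   0.4419] -9.228881645364158
[ 0.3  0.1  0.5 -0.  -1.3 -1.1  0.9  0.9 -0.5  0.4  0.4 -0.4  0.4 -1.
 -0.7  1.2  0.2]
(1,) [  0.5643  -0.2579  -0.1827 -49.79     0.8994] -10.467349048222411
[ 0.9  0.8 -0.8 -1.2  0.3  0.3 -0.3  0.1  0.   0.3  0.4]
(0, 1) [  0.5624  -0.2567  -0.1682 -49.0396   0.7462] -9.63900519736558
[ 0.  -0.9  0.2 -0.6 -1.3 -2.   0.9  0.4  0.9 -1.5  1.7 -2.   0.9 -1.8
 -0.2  0.8 -1.3 -0.  -2.4 -2.2 -1.1  0.8 -1.6  0.4 -1.4 -0.   0.4]
pad 0.45733443485018827 -0.2388461692139521 jig axis 0.9858822775881818 -0.16743994367396065
```

```bash
python3 -m crank '0 0 0 0.179 0; 0 0 0 0.179 0; 0 0 0 0.178 0; -38 0 -50 0 0; -38 0 -50 0 0; -38 0 -50 0 0; -38 0 -50 0 0; -38 0 -50 0 0; -31 0 -42 0 0; 0 0 0 0 0; 0 0 0 0 0' 40; python3 - <<'E'
from h import *
for n in ("wrist","top","side"):
    cv2.imwrite(f"pics/{n}1.png",cam(n)["frame"][:,:,::-1])
s=bot.read_state(); o=s["orientation"];print(s["tool_pos"],o.round(4).tolist(),s["contact_force"],s["grip_width"],s["q"])
p=[.561,-.2563,-.165]; c,q=np.cos(p[2]),np.sin(p[2]); d=(s["tool_pos"][:2]-p[:2])*1e3
print("jig xy of TCP",c*d[0]+q*d[1],-q*d[0]+c*d[1],"tool x vs jig",np.degrees(np.arctan2(-o[1][0],-o[0][0])))
E
```

```text
t: 1.62
tool_pos: [0.4546, -0.2394, 0.2311]
orientation: [[-0.986, -0.001, -0.165], [0.165, -0.0, -0.986], [0.001, -1.0, 0.0]]
contact_force: [0.3, -0.4, 0.0]
grip_width: 0.0001
[ 0.45423068 -0.24014065  0.23137826] [[-0.9859, 0.0, -0.1674], [0.1674, -0.0003, -0.9859], [-0.0001, -1.0, 0.0003]] [-0.488028    0.17585822  0.03252473] 0.00016150547384640406 [-5.58079685e-01  2.03469010e-02  1.43325120e+00 -2.27687527e-04
  1.68781180e+00  1.18083216e+00]
jig xy of TCP -107.97342949499662 -1.5972342068971344 tool x vs jig -9.633833204408086
```

View pics/wrist1.png

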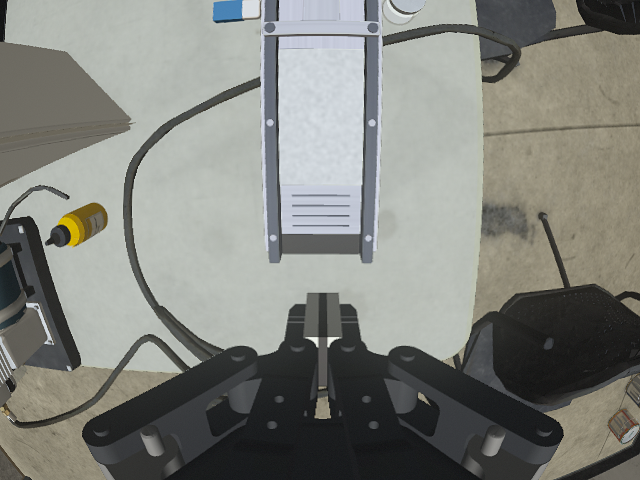

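View pics/side1.png

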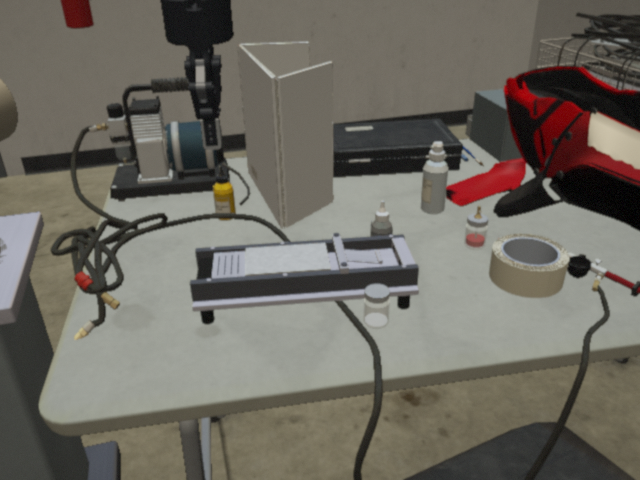

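The wrist view shows the jig nearly upright in the picture: pad from (281,184) to (361,233), bridge at y≈28. I'll use the wrist view as a third pose measurement.

```bash
python3 - <<'E'
from h import *
a=cv2.imread("pics/wrist1.png")[0:270,240:400]; cv2.imwrite("pics/wz.png",cv2.resize(a[140:270],None,fx=5,fy=4.5,interpolation=cv2.INTER_CUBIC)); cv2.imwrite("pics/wz2.png",cv2.resize(a[:60],None,fx=5,fy=5,interpolation=cv2.INTER_CUBIC))
E
```

```text
(no output)
```

View pics/wz.png

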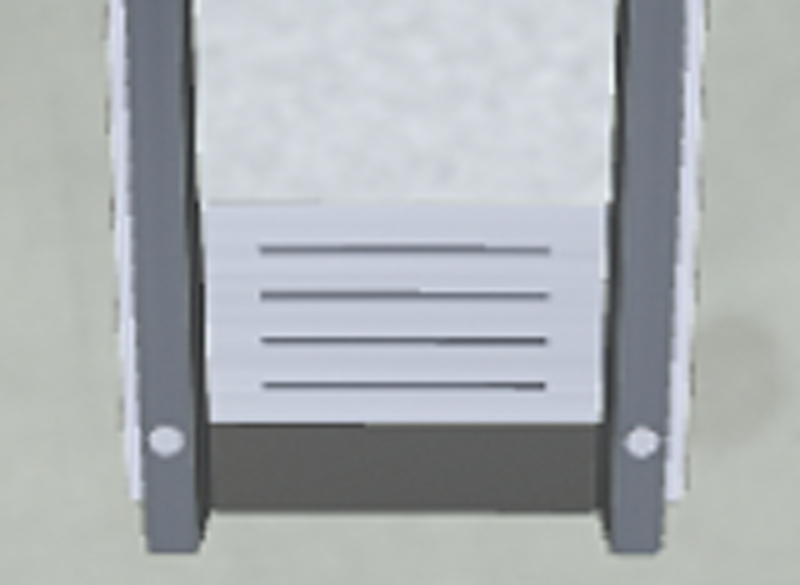

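View pics/wz2.png

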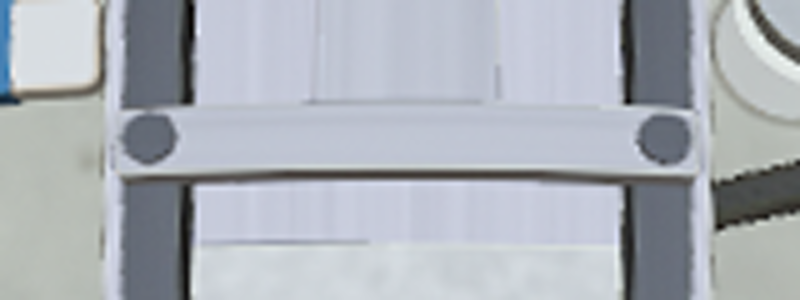

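```bash
python3 - <<'E'
from h import *
from scipy.optimize import least_squares
W=cam("wrist")
a=lambda u,v:(240+(u+.5)/5-.5,140+(v+.5)/4.5-.5); b=lambda u,v:(240+(u+.5)/5-.5,(v+.5)/5-.5)
F=[(a(208,424),(-80,35,60)),(a(603,424),(-80,-35,60)),(a(203,202),(-35,35,65)),(a(608,202),(-35,-35,65)),(b(192,243),(80,35,65)),(b(620,243),(80,-35,65))]
def pj(P):
    return cv2.fisheye.projectPoints(np.array(P).reshape(-1,1,3),W["rvec"].reshape(3,1),W["tvec"].reshape(3,1),W["K"],np.zeros(4))[0].reshape(-1,2)
def r(p):
    c,s=np.cos(p[2]),np.sin(p[2])
    P=[[p[0]+(c*x-s*y)/1e3,p[1]+(s*x+c*y)/1e3,z/1e3] for _,(x,y,z) in F]
    return (pj(P)-[f[0] for f in F]).ravel()
s=least_squares(r,[.51,-.25,-.165],x_scale=[.1,.1,.1]);p=s.x;print(p,np.degrees(p[2]),s.fun.round(1))
c,q=np.cos(p[2]),np.sin(p[2]);st=bot.read_state();d=(st["tool_pos"][:2]-p[:2])*1e3
print("TCP in panel",c*d[0]+q*d[1],-q*d[0]+c*d[1])
E
```

```text
Traceback (most recent call last):
cv2.error: OpenCV(4.12.0) /io/opencv/modules/calib3d/src/fisheye.cpp:83: error: (-215:Assertion failed) _tvec.getMat().isContinuous() && _rvec.getMat().isContinuous() in function 'projectPoints'
```

```bash
cat > w.py <<'E'
from h import *
from scipy.optimize import least_squares
def pj(W,P):
    C=np.ascontiguousarray
    return cv2.fisheye.projectPoints(C(np.array(P,float).reshape(-1,1,3)),C(W["rvec"],float).reshape(3).copy(),C(W["tvec"],float).reshape(3).copy(),C(W["K"],float),np.zeros(4))[0].reshape(-1,2)
def fit(W,F):
    def r(p):
        c,s=np.cos(p[2]),np.sin(p[2])
        P=[[p[0]+(c*x-s*y)/1e3,p[1]+(s*x+c*y)/1e3,z/1e3] for _,(x,y,z) in F]
        return (pj(W,P)-[f[0] for f in F]).ravel()
    s=least_squares(r,[.53,-.25,-.165],x_scale=[.1,.1,.1]);p=s.x;print(p,np.degrees(p[2]),s.fun.round(1))
    c,q=np.cos(p[2]),np.sin(p[2]);st=bot.read_state();d=(st["tool_pos"][:2]-p[:2])*1e3
    print("TCP in panel",c*d[0]+q*d[1],-q*d[0]+c*d[1])
E
python3 - <<'E'
from w import *
W=cam("wrist")
a=lambda u,v:(240+(u+.5)/5-.5,140+(v+.5)/4.5-.5); b=lambda u,v:(240+(u+.5)/5-.5,(v+.5)/5-.5)
F=[(a(208,424),(-80,35,60)),(a(603,424),(-80,-35,60)),(a(203,202),(-35,35,65)),(a(608,202),(-35,-35,65)),(b(192,243),(80,35,65)),(b(620,243),(80,-35,65))]
fit(W,F)
# jig: stop near-face unseen; bridge near top edge x=43,z=72; wall inner ends
E
```

```text
[ 0.51439499 -0.24808107 -0.16894563] -9.679871500495784 [ 0.3 -0.5 -0.2 -0.5 -0.8  0.   0.8  0.1 -0.1  0.4  0.1  0.4]
TCP in panel -60.56603576003027 -2.132807707634659
```

```bash
python3 -m crank '-11 40 -2 0 0; 0 45 0 0 0; 0 45 0 0 0; 0 25 0 0 0; 0 6 0 0 0; 0 0 0 0 0; 0 0 0 0 0'; python3 - <<'E'
from h import *
for n in ("wrist","side"):
    cv2.imwrite(f"pics/{n}2.png",cam(n)["frame"][:,:,::-1])
a=cv2.imread("pics/side2.png")[195:345,180:430]; cv2.imwrite("pics/side2z.png",cv2.resize(a,None,fx=3.2,fy=3.2,interpolation=cv2.INTER_CUBIC))
E
```

```text
t: 2.75
tool_pos: [0.4669, -0.2396, 0.072]
orientation: [[-0.986, 0.002, -0.166], [0.166, -0.002, -0.986], [-0.003, -1.0, 0.001]]
contact_force: [0.4, 0.1, 0.4]
grip_width: -0.0
```

View pics/side2z.png

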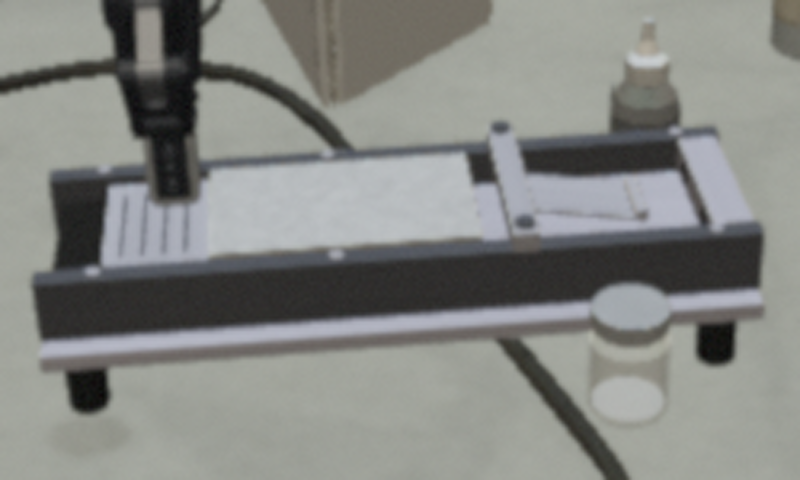

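View pics/wrist2.png

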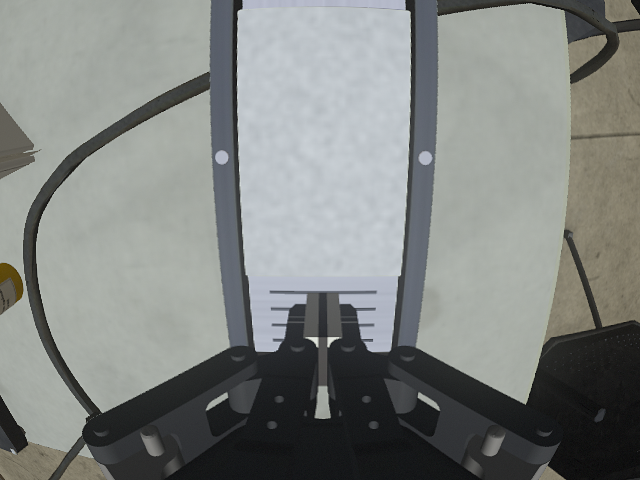

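The fingers are centred on the pad (column 322, between line ends at 270 and 376), just behind the step. I'll back off 2 mm and press gently.

```bash
python3 -m crank '2 6 0 0 0; 0 4 0 0 0; 0 2 0 0 0; 0 2 0 0 0; 0 0 0 0 0; 0 0 0 0 0'
```

```text
t: 3.6
tool_pos: [0.464, -0.2386, 0.0565]
orientation: [[-0.986, -0.001, -0.165], [0.165, 0.0, -0.986], [0.001, -1.0, -0.0]]
contact_force: [-3.8, 0.9, 5.1]
grip_width: -0.0003
```

```bash
python3 -m crank '0 2 0 0 0; 0 1 0 0 0; 0 1 0 0 0; 0 0 0 0 0; 0 0 0 0 0';  python3 -c "
from w import *
W=cam('wrist');f=W['frame'];cv2.imwrite('pics/wrist3.png',f[:,:,::-1])
print(bot.read_state()['contact_force'],bot.read_state()['tool_pos'])
a=cam('side')['frame'][195:345,180:430,::-1]; cv2.imwrite('pics/side3z.png',cv2.resize(a,None,fx=3.2,fy=3.2,interpolation=cv2.INTER_CUBIC))"
```

```text
t: 4.22
tool_pos: [0.4641, -0.2387, 0.053]
orientation: [[-0.986, -0.0, -0.165], [0.165, -0.0, -0.986], [0.0, -1.0, 0.0]]
contact_force: [-4.8, 3.0, 9.5]
grip_width: 0.0001
[-5.33196889  2.41798735  7.9045397 ] [ 0.46408877 -0.2386516   0.053039  ]
```

View pics/side3z.png

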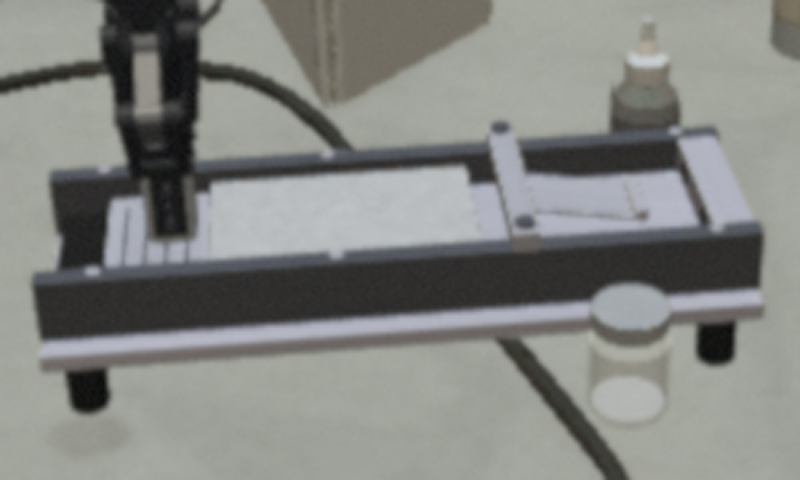

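View pics/wrist3.png

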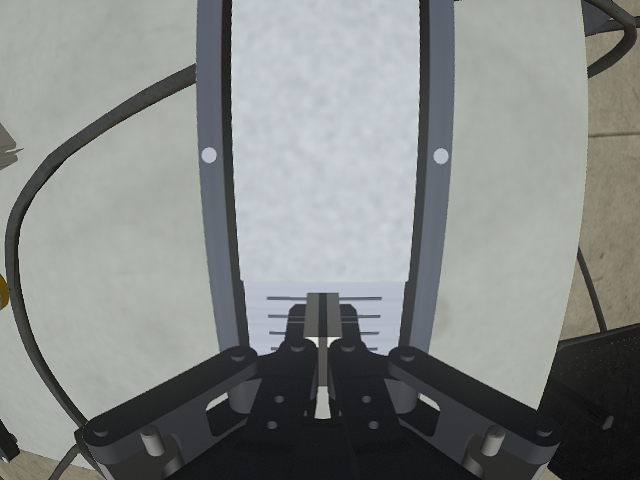

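The panel is down: white sits below the wall top and the tip is at z 53. Next I'll add spare press force.

```bash
python3 -m crank '0 1 0 0 0; 0 0 0 0 0; 0 0 0 0 0'
```

```text
t: 4.7
tool_pos: [0.4641, -0.2387, 0.053]
orientation: [[-0.986, -0.0, -0.165], [0.165, -0.0, -0.986], [0.0, -1.0, 0.0]]
contact_force: [-7.8, 4.9, 14.7]
grip_width: 0.0
```

```bash
python3 -m crank '0 1 0 0 0; -2 0 0 0 0; -3 0 0 0 0; -3 0 0 0 0; -3 0 0 0 0; -3 0 0 0 0; 0 0 0 0 0';  python3 -c "
from w import *
f=cam('wrist')['frame'];cv2.imwrite('pics/wrist4.png',f[:,:,::-1])
a=cam('side')['frame'][195:345,180:430,::-1]; cv2.imwrite('pics/side4z.png',cv2.resize(a,None,fx=3.2,fy=3.2,interpolation=cv2.INTER_CUBIC))"
```

```text
t: 5.58
tool_pos: [0.4774, -0.2419, 0.0529]
orientation: [[-0.986, -0.001, -0.166], [0.166, -0.002, -0.986], [0.001, -1.0, 0.002]]
contact_force: [-14.6, 3.4, 21.5]
grip_width: 0.0004
```

View pics/side4z.png

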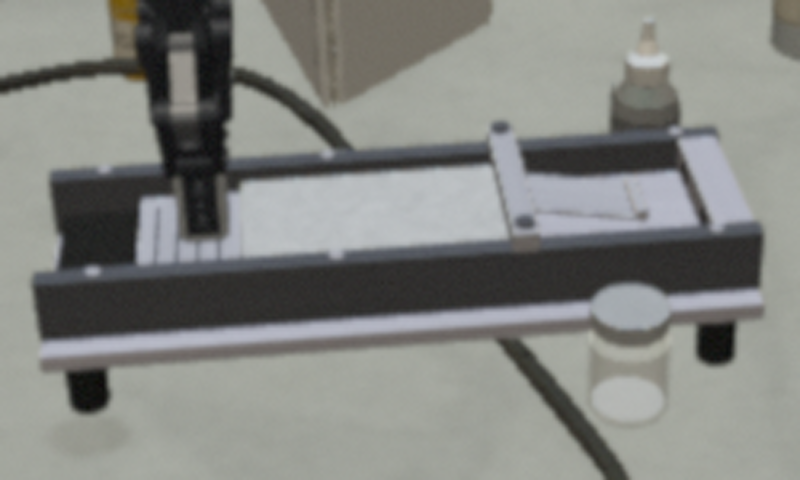

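View pics/wrist4.png

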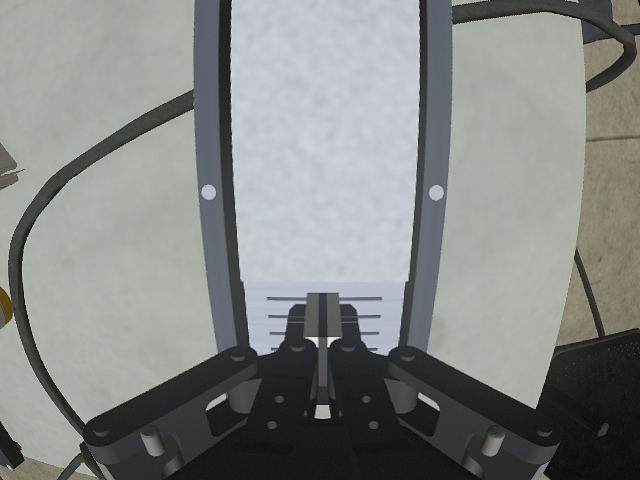

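The panel moves with the fingers without slipping: the step edge stays at wrist row 281, and the nose is at the bridge (side view about 505,200). I'll keep pushing.

```bash
python3 -m crank '-3 0 0 0 0; -4 0 0 0 0; -4 0 0 0 0; -4 0 0 0 0; -4 0 0 0 0; -4 0 0 0 0; -4 0 0 0 0; -4 0 0 0 0; 0 0 0 0 0';  python3 -c "
from w import *
f=cam('wrist')['frame'];cv2.imwrite('pics/wrist5.png',f[:,:,::-1])
a=cam('side')['frame'][195:345,180:430,::-1]; cv2.imwrite('pics/side5z.png',cv2.resize(a,None,fx=3.2,fy=3.2,interpolation=cv2.INTER_CUBIC))"
```

```text
t: 6.8
tool_pos: [0.5081, -0.2471, 0.053]
orientation: [[-0.986, -0.001, -0.166], [0.166, -0.002, -0.986], [0.001, -1.0, 0.002]]
contact_force: [-13.5, 1.6, 19.7]
grip_width: -0.0004
```

View pics/side5z.png

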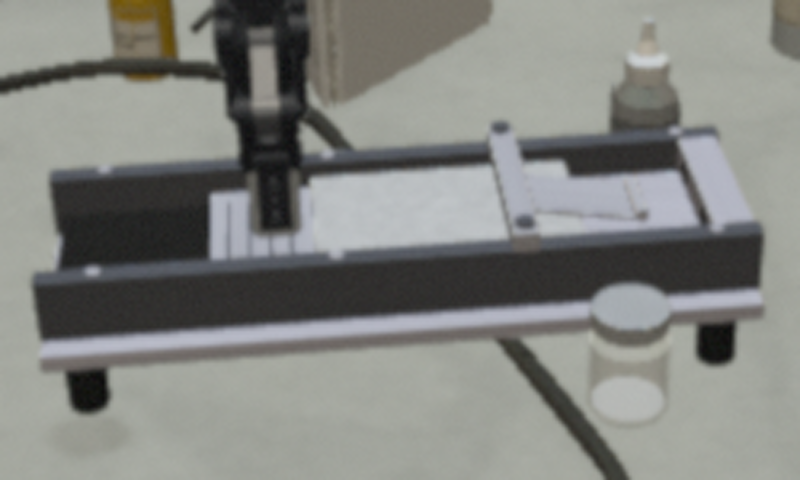

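View pics/wrist5.png

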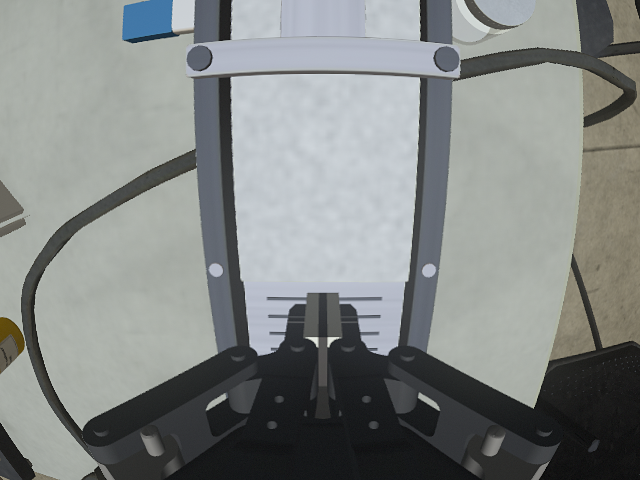

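The panel is through the bridge, with its nose at about (570,165) in the side crop, and there is no slip. About 53 mm remain.

```bash
python3 -m crank '-3 0 0 0 0; -4 0 0 0 0; -4 0 0 0 0; -4 0 0 0 0; -4 0 0 0 0; -4 0 0 0 0; -4 0 0 0 0; -4 0 0 0 0; -4 0 0 0 0; -3 0 0 0 0; 0 0 0 0 0';  python3 -c "
from w import *
f=cam('wrist')['frame'];cv2.imwrite('pics/wrist6.png',f[:,:,::-1])
a=cam('side')['frame'][195:345,180:430,::-1]; cv2.imwrite('pics/side6z.png',cv2.resize(a,None,fx=3.2,fy=3.2,interpolation=cv2.INTER_CUBIC))"
```

```text
t: 8.28
tool_pos: [0.5438, -0.2533, 0.053]
orientation: [[-0.986, -0.006, -0.166], [0.166, -0.001, -0.986], [0.005, -1.0, 0.002]]
contact_force: [-23.7, 3.7, 24.8]
grip_width: 0.0002
```

View pics/side6z.png

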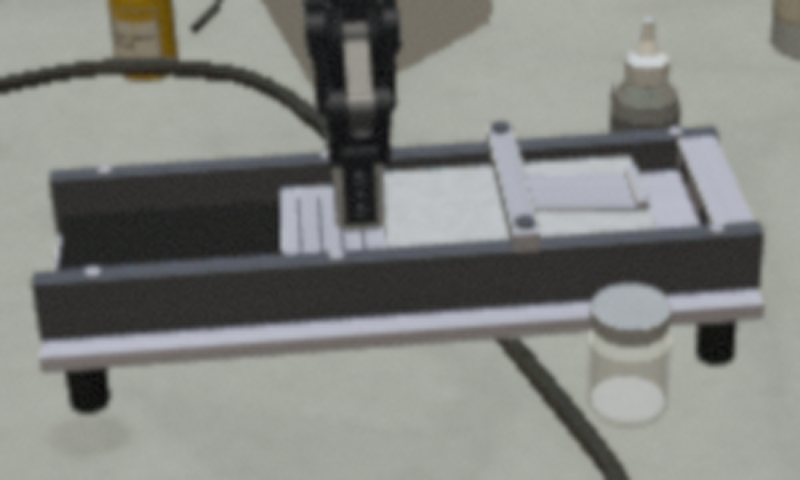

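View pics/wrist6.png

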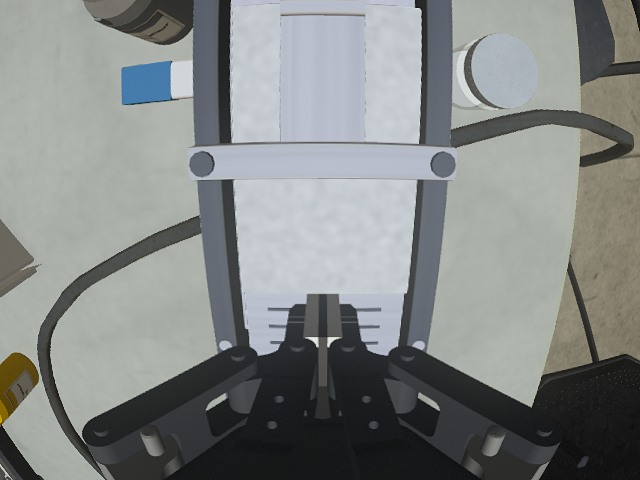

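The leaf is now riding on the panel (side 640,195), and the fingers slipped about 4 mm up against the step (wrist row 293). About 20 mm remain. I'll push in small steps and watch the force.

```bash
python3 -m crank '-3 0 0 0 0; -3 0 0 0 0; -3 0 0 0 0; -3 0 0 0 0; 0 0 0 0 0'; python3 -m crank '-2 0 0 0 0; -2 0 0 0 0; 0 0 0 0 0'
```

```text
t: 9.0
tool_pos: [0.5556, -0.2552, 0.053]
orientation: [[-0.986, -0.006, -0.166], [0.166, -0.001, -0.986], [0.005, -1.0, 0.002]]
contact_force: [-22.7, 4.4, 24.4]
grip_width: -0.0
t: 9.38
tool_pos: [0.5595, -0.2559, 0.053]
orientation: [[-0.986, -0.006, -0.166], [0.166, -0.001, -0.986], [0.006, -1.0, 0.002]]
contact_force: [-24.0, 3.8, 23.8]
grip_width: -0.0001
```

```bash
python3 -m crank '-2 0 0 0 0; 0 0 0 0 0'; python3 -m crank '-1 0 0 0 0; -1 0 0 0 0; 0 0 0 0 0'; python3 -c "
from w import *
f=cam('wrist')['frame'];cv2.imwrite('pics/wrist7.png',f[:,:,::-1])
a=cam('side')['frame'][195:345,180:430,::-1]; cv2.imwrite('pics/side7z.png',cv2.resize(a,None,fx=3.2,fy=3.2,interpolation=cv2.INTER_CUBIC))"
```

```text
t: 9.62
tool_pos: [0.5615, -0.2562, 0.053]
orientation: [[-0.986, -0.006, -0.166], [0.166, -0.001, -0.986], [0.005, -1.0, 0.002]]
contact_force: [-22.4, 3.6, 24.3]
grip_width: -0.0002
t: 10.0
tool_pos: [0.5633, -0.2565, 0.053]
orientation: [[-0.986, -0.006, -0.166], [0.166, -0.001, -0.986], [0.006, -1.0, 0.002]]
contact_force: [-24.1, 3.6, 24.4]
grip_width: -0.0002
```

View pics/side7z.png

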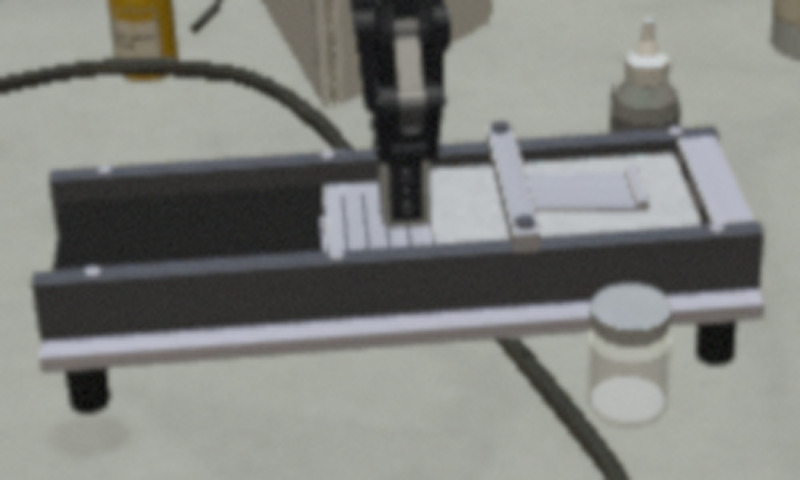

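View pics/wrist7.png

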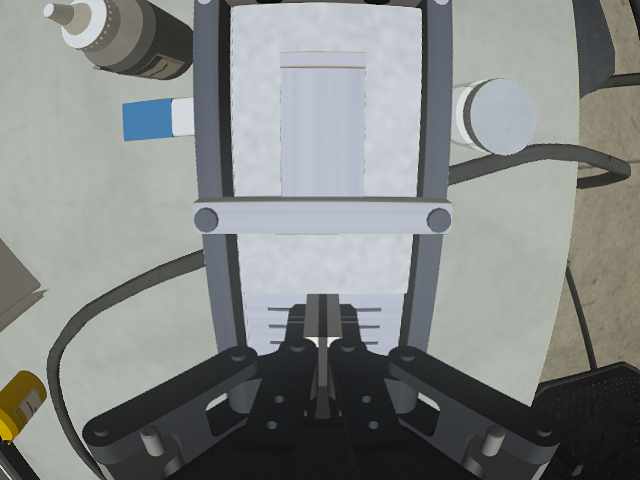

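The nose is within a few millimetres of the stop. The bed is still down and the force is steady, so the stop has not been reached yet.

```bash
python3 -m crank '-1 0 0 0 0; -1 0 0 0 0; 0 0 0 0 0'; python3 -m crank '-1 0 0 0 0; 0 0 0 0 0';python3 -m crank '-1 0 0 0 0; 0 0 0 0 0'; python3 -c "
from w import *
f=cam('wrist')['frame'];cv2.imwrite('pics/wrist8.png',f[:,:,::-1])
a=cam('side')['frame'][195:345,180:430,::-1]; cv2.imwrite('pics/side8z.png',cv2.resize(a,None,fx=3.2,fy=3.2,interpolation=cv2.INTER_CUBIC))"
```

```text
t: 10.48
tool_pos: [0.5653, -0.2569, 0.053]
orientation: [[-0.986, -0.006, -0.166], [0.166, -0.001, -0.986], [0.006, -1.0, 0.002]]
contact_force: [-23.9, 4.5, 24.4]
grip_width: 0.0
t: 10.72
tool_pos: [0.5658, -0.2569, 0.053]
orientation: [[-0.986, -0.007, -0.166], [0.166, -0.0, -0.986], [0.007, -1.0, 0.001]]
contact_force: [-25.9, 4.6, 26.9]
grip_width: -0.0002
t: 10.98
tool_pos: [0.5658, -0.2569, 0.053]
orientation: [[-0.986, -0.01, -0.167], [0.167, 0.001, -0.986], [0.01, -1.0, 0.001]]
contact_force: [-30.6, 6.6, 28.5]
grip_width: -0.0004
```

View pics/side8z.png

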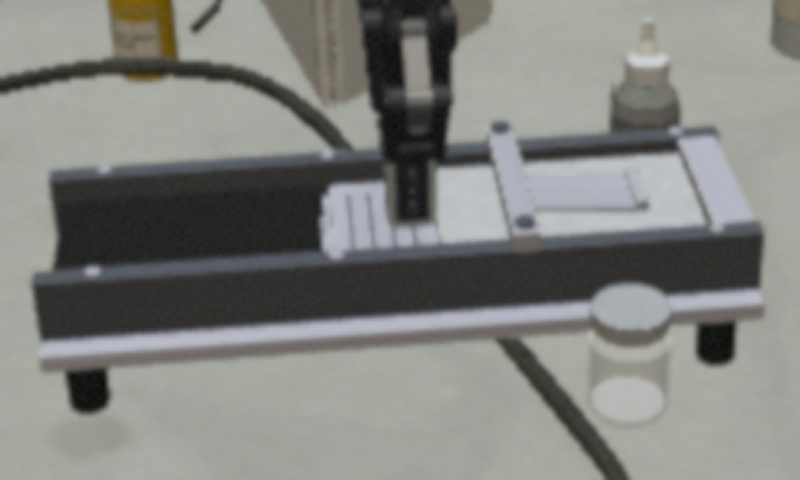

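Motion has stopped and the force is rising, so the nose is at the stop. One more check push, then I'll unload horizontally and vertically together so the panel is neither dragged nor lifted.

```bash
python3 -m crank '-1.5 0 0 0 0; 0 0 0 0 0; 0 0 0 0 0'; python3 -m crank '1 -1 0 0 0; 1 -1 0 0 0; 0 0 0 0 0; 0 0 0 0 0'; python3 -c "
from w import *
f=cam('wrist')['frame'];cv2.imwrite('pics/wrist9.png',f[:,:,::-1])
a=cam('top')['frame'][170:390,260:390,::-1]; cv2.imwrite('pics/top9.png',cv2.resize(a,None,fx=2.7,fy=2.7,interpolation=cv2.INTER_CUBIC))"
```

```text
t: 11.45
tool_pos: [0.566, -0.257, 0.053]
orientation: [[-0.986, -0.013, -0.167], [0.167, 0.001, -0.986], [0.013, -1.0, 0.001]]
contact_force: [-39.0, 8.2, 33.5]
grip_width: -0.0002
t: 11.95
tool_pos: [0.5659, -0.257, 0.053]
orientation: [[-0.986, -0.008, -0.167], [0.167, 0.0, -0.986], [0.008, -1.0, 0.001]]
contact_force: [-22.4, 1.1, 16.3]
grip_width: 0.0001
```

View pics/wrist9.png

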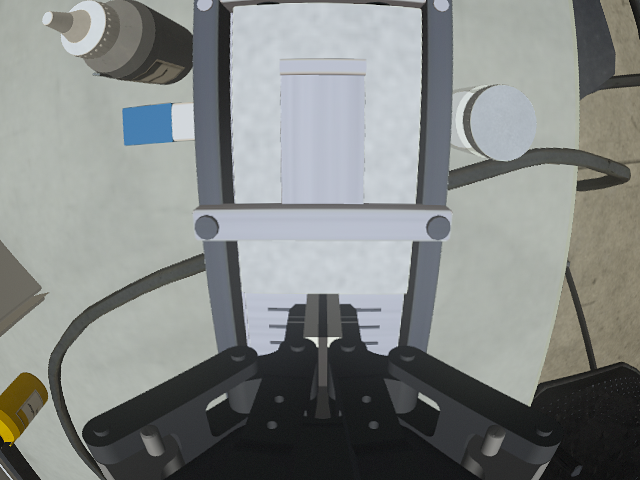

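View pics/top9.png

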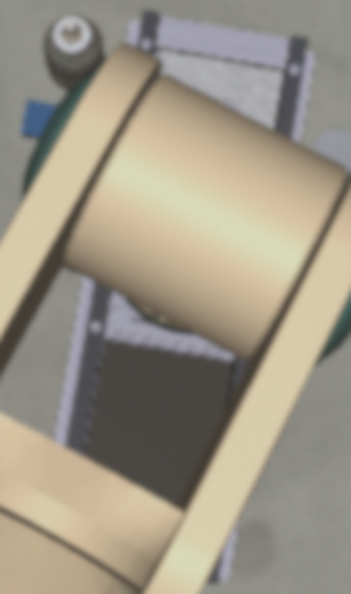

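```bash
python3 -m crank '1 -0.5 0 0 0; 1 -0.5 0 0 0; 0 0 0 0 0; 0 0 0 0 0'
```

```text
t: 12.55
tool_pos: [0.5657, -0.2568, 0.0531]
orientation: [[-0.986, -0.004, -0.166], [0.166, -0.001, -0.986], [0.004, -1.0, 0.001]]
contact_force: [-9.4, -0.9, 5.0]
grip_width: -0.0002
```

```bash
python3 -m crank '0.7 0 0 0 0; 0.5 0 0 0 0; 0 0 0 0 0; 0 0 0 0 0'
```

```text
t: 13.05
tool_pos: [0.5656, -0.2565, 0.0531]
orientation: [[-0.986, -0.001, -0.166], [0.166, -0.001, -0.986], [0.001, -1.0, 0.001]]
contact_force: [-2.9, -3.4, 2.5]
grip_width: 0.0001
```

```bash
python3 -m crank '0.5 -0.3 0 0 0; 0.5 -0.7 0 0 0; 0.5 -1 0 0 0; 0 -3 0 0 0; 0 0 0 0 0'; python3 -c "
from w import *
a=cam('side')['frame'][195:345,180:430,::-1]; cv2.imwrite('pics/side10z.png',cv2.resize(a,None,fx=3.2,fy=3.2,interpolation=cv2.INTER_CUBIC))"
```

```text
t: 13.68
tool_pos: [0.5649, -0.2555, 0.0588]
orientation: [[-0.986, 0.001, -0.165], [0.165, -0.0, -0.986], [-0.001, -1.0, 0.0]]
contact_force: [-0.3, 0.5, 0.4]
grip_width: -0.0004
```

View pics/side10z.png

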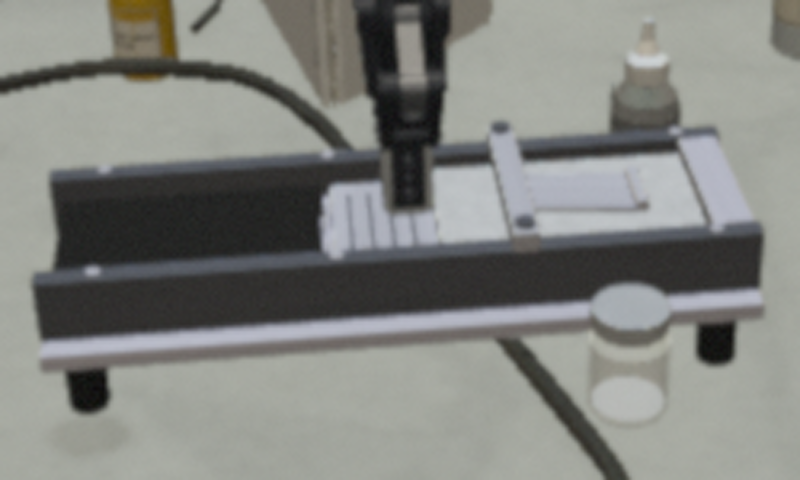

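The fingers are free and the panel has stayed down and forward. I'll lift away and inspect.

```bash
python3 -m crank '0 -10 0 0 0; 0 -30 0 0 0; 0 -45 0 0 0; 0 -45 0 0 0; 40 -30 30 0 0; 45 0 40 0 0; 45 0 45 0 0; 45 0 45 0 0; 45 0 45 0 0; 0 0 45 0 0; 0 0 0 0 0; 0 0 0 0 0'; python3 -c "
from w import *
f=cam('wrist')['frame'];cv2.imwrite('pics/wrist11.png',f[:,:,::-1])
a=cam('top')['frame'][:,:,::-1];cv2.imwrite('pics/top11.png',a);cv2.imwrite('pics/top11z.png',cv2.resize(a[170:270,295:395],None,fx=6,fy=6,interpolation=cv2.INTER_CUBIC))
cv2.imwrite('pics/top11y.png',cv2.resize(a[250:390,265:385],None,fx=4.2,fy=4.2,interpolation=cv2.INTER_CUBIC))
a=cam('side')['frame'][195:345,180:430,::-1]; cv2.imwrite('pics/side11z.png',cv2.resize(a,None,fx=3.2,fy=3.2,interpolation=cv2.INTER_CUBIC))"
```

```text
t: 15.22
tool_pos: [0.3092, -0.4634, 0.2187]
orientation: [[-0.986, 0.0, -0.165], [0.165, -0.0, -0.986], [-0.0, -1.0, 0.0]]
contact_force: [0.5, 0.1, 0.3]
grip_width: -0.0003
```

View pics/top11z.png

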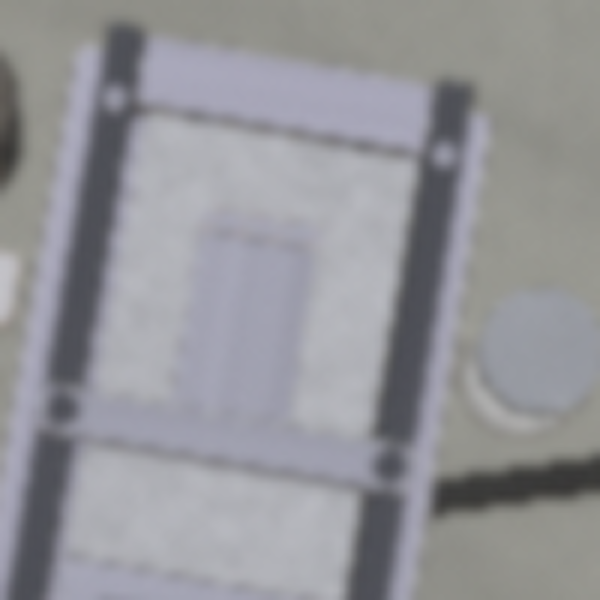

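View pics/top11y.png

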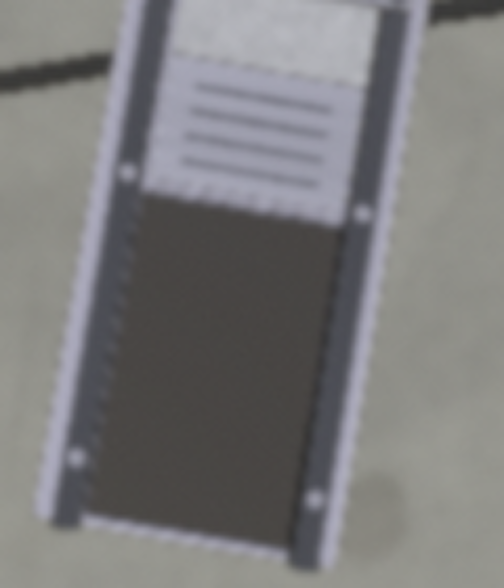

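View pics/side11z.png

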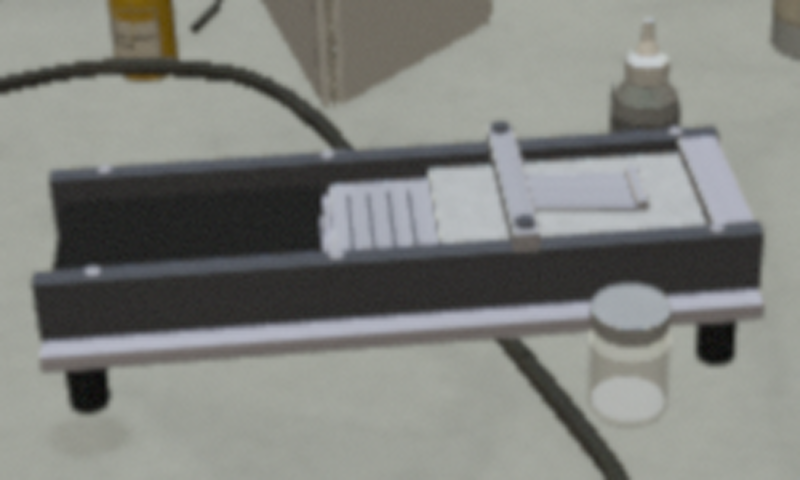

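View pics/top11.png

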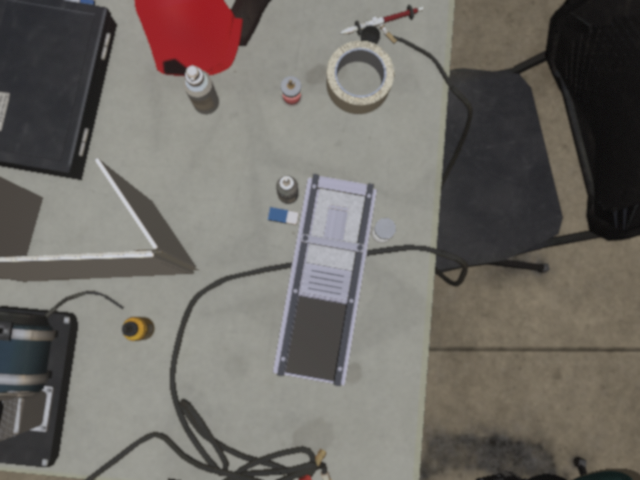

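The panel lies under the leaf with its nose seam right at the stop (top crop 140,112 to 418,155), and the bystanders are where they were. I'll check numerically, and check that the bed has risen.

```bash
python3 - <<'E'
from h import *
T,S=cam("top"),cam("side")
p=[.5618,-.2565,-.1665];c,s=np.cos(p[2]),np.sin(p[2])
J=lambda x,y,z:[p[0]+(c*x-s*y)/1e3,p[1]+(s*x+c*y)/1e3,z/1e3]
y1=lambda u,v:np.array((265+(u+.5)/4.2-.5,250+(v+.5)/4.2-.5))
t2=lambda u,v:np.array((295+(u+.5)/6-.5,170+(v+.5)/6-.5))
for n,o,q in (("tailL",y1(143,192),(-30,35,53)),("tailR",y1(340,226),(-30,-35,53)),("stepL",y1(172,55),(15,35,58)),("stepR",y1(370,88),(15,-35,58)),("noseL",t2(135,112),(130,35,58)),("noseR",t2(415,158),(130,-35,58)),("stopL",t2(133,105),(130,37,64)),("stopR",t2(418,152),(130,-37,64))):
    print(n,o.round(1),(proj(T,J(*q))[0]-o).round(1))
a=S["frame"][195:345,180:430,::-1].astype(float); b=cv2.imread("pics/side5z.png")
f=lambda im:np.clip(255*(im/255.)**.45,0,255).astype('uint8')
cv2.imwrite("pics/s12.png",cv2.resize(f(a)[30:100,:130],None,fx=6,fy=6,interpolation=cv2.INTER_CUBIC))
cv2.imwrite("pics/s12b.png",cv2.resize(f(cv2.resize(b,(250,150),interpolation=cv2.INTER_AREA).astype(float))[30:100,:130],None,fx=6,fy=6,interpolation=cv2.INTER_CUBIC))
E
```

```text
tailL [298.7 295.3] [ 1.8 -4.2]
tailR [345.6 303.4] [ 1.1 -4.3]
stepL [305.6 262.7] [ 0.1 -1.4]
stepR [352.7 270.6] [-0.9 -1.4]
noseL [317.1 188.2] [ 1.5 -1.2]
noseR [363.8 195.9] [ 0.2 -1.1]
stopL [316.8 187.1] [ 0.6 -1.1]
stopR [364.2 194.9] [ 1.4 -0.7]
```

View pics/s12.png

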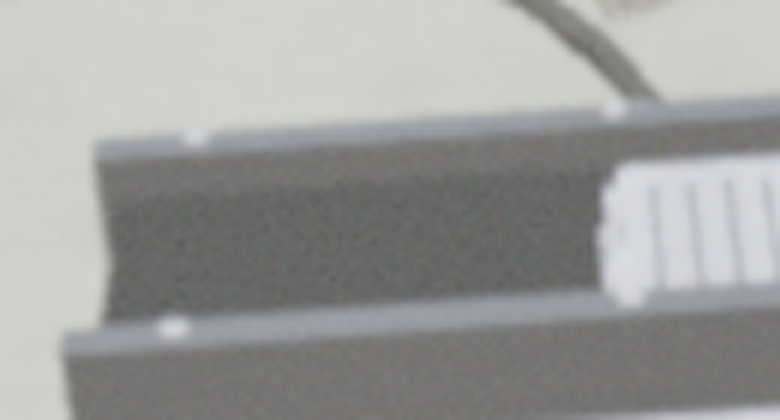

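View pics/s12b.png

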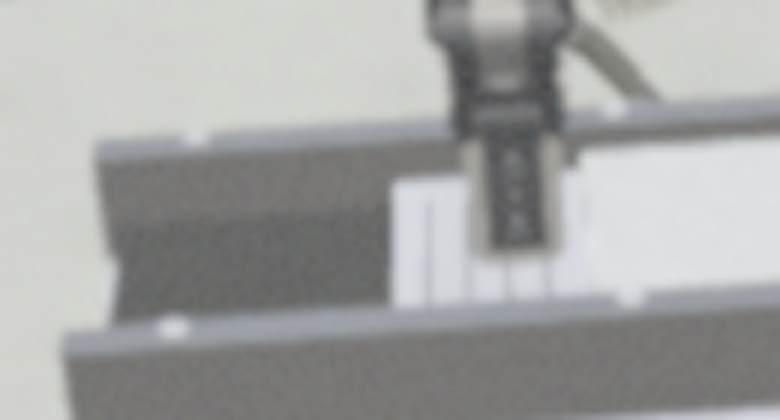

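```bash
python3 -c "
from bench import bot
s=bot.read_state();print(s['t'],s['contact_force']);print(bot.finish_job())"
```

```text
15.475 [-0.25659065 -0.44461492  0.13214648]
the job is handed in; nothing more can be done
None
```

The panel is loaded: its nose is against the end stop and the hand is clear. I handed the job in at about 15.5 s of the 42 s allowed.

With the shut fingertips on the steel pad, I pressed the panel down to the hard stop. I kept about 20–25 N of press on it while sliding it about 99 mm forward under the bridge and the leaf. I then eased off the forward and downward force together, so the panel was not dragged or lifted, and raised the hand away.

**Home position:** Near the end the tool stopped moving while the push force rose from 24 to 39 N. In the final pictures the nose lines up with the stop.

**Bed and leaf:** The bed has sprung up behind the tail, and the leaf lies on the panel.

**Bystanders:** The bottle, jar and eraser are where they were, and the tool force is about zero.

**Checks that did not agree cleanly:**
- **Finger slip:** Under the leaf's drag the fingertips slipped about 4 mm on the pad and came up against the step. They stayed on the pad and the panel stayed pressed down.
- **Tail edge:** The tail measured about 4 pixels off in the top view. I put that down to the strip of pale floor visible behind the tail. The step edge agreed with the stop to about 0.5 pixel, roughly 0.6 mm.

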